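Pin the clay extruder's lever to its plunger bar

TASK

Couple the clay extruder's lever to its plunger: swing the lever towards the barrel until it stands about square to the plunger bar, take the red-handled pin from the tool block, and thread it down through the fork's upper strap, a hole in the bar and the lower strap until its collar sits flat on the fork, then let go. The bar's hole has to be found by feel, shifting the lever a little either way with the pin: press gently, never forcing the pin (well under 40 N), and leave all other things on the bench undisturbed.

Things in the scene. Friction and masses are not known exactly. Their poses are not given: they have to be found in the camera images.
- extruder: bench clay extruder, blue bed bolted to the bench (cannot move). Origin: on the bench, under the fork hole when the lever reads 0. +x runs along the barrel (aluminium, diameter 88, from 90 to 380 ahead of the origin, top 124 above the bench), +y towards the fulcrum, +z up
- bar_guide (a point): point on the plunger bar's centre line at the barrel's rear face, 75 above the bench, fixed to the extruder (same axes). The flat steel bar, 30 wide, 16 thick, comes out here and runs along -x between the lever's straps, ending 134 to 150 away; four 11.5 holes, 26 apart, on its centre line. It is stiff in the clay: it stays put under less than about 12 N along x
- fulcrum (a point): the lever's vertical fulcrum bolt, point at the top of its head: 117 above the bench, 120 to the +y side of the extruder's origin; same axes as the extruder
- lever (a joint): swing of the yellow lever about the fulcrum, rad. 0: square to the bar, handle along the extruder's -y; positive as the handle swings towards the extruder's +x. Stops at -0.55 and 0.2. It stays where it is left; about 1 N at the handle or 3 N at the fork hole moves it. Starts swung back, -0.42 to -0.2
- fork_hole (a point): mouth of the pin hole in the lever's fork, on the top face of the upper yellow strap (36 wide), 97 above the bench, 120 from the fulcrum axis; turns with the lever, z up, y to the fulcrum. Straight down from it: strap 10 thick with an 11.5 hole, gap 4, bar 16 thick, gap 4, lower strap 10 thick. Within 1 of the bar's centre line while the lever reads -0.13 to 0.13
- fork_gap (a point): point on the fork hole's axis, 22 below its mouth, where the bar passes. How far the bar is in is not measured and differs each time: with the lever at 0, the web between two holes is under the fork and the nearest hole is 5 to 13 off this point along the bar, either way. The lower strap's 11.5 hole, under the bar, is not measured either: up to 1.5 out of line; less than 1 N moves that strap
- handle_grip (a point): point on the axis of the lever's handle, in the black rubber grip (diameter 30, lying level, 75 above the bench), 340 from the fulcrum axis, 220 from the fork hole; the rubber runs from 50 nearer the fulcrum to 120 farther out; y points along the handle to the fulcrum
- pin_grip (a point): coupling pin, about 90 g, standing upright, its axis = z, up: point at the middle of the hand grip of its red round handle (diameter 18; 25 below to 20 above this point). Under the handle a dark collar, diameter 24, 5 thick, underside 30 below this point. At the start it stands in one of the block's holes, the collar on the block's top
- pin_nose (a point): end of the pin's steel shank, on its axis, 88 below the pin_grip point and 58 below the collar's underside. Shank diameter 10; its last 6 taper to a 6 wide flat nose
- block: wooden tool block, fixed, 70 x 170, 70 high, origin on the bench under its centre; three upright 12.5 holes through it, in line along its y at -55, 0 and 55. The pin, the loop tool and the trimming knife stand in them, in any order
- loop_mid (a point): loop turning tool: steel wire loop on a brass ferrule, on a 10 mm wooden shank, standing in one of the three block holes; 113 mm long in all, 55 mm shows above the block. Point half-way along it. Not to be disturbed
- knife_mid (a point): trimming knife: short steel blade on a 10 mm wooden shank with a brass collar, standing in one of the three block holes; 111 mm long in all, 53 mm shows above the block. Point half-way along it. Not to be disturbed
- die_mid (a point): spare extruder die: brass disc, diameter 76, 7 thick, lying on the bench. Point at its centre. Not to be disturbed
- dish_mid (a point): small low blue ceramic dish, diameter 90, 18 high, on the bench near or under the lever. Point half-way up its axis. Not to be disturbed
- dropper_mid (a point): small amber glass bottle, diameter 34, 95 high. Point half-way up. Not to be disturbed
- tin_mid (a point): low steel tin, diameter 60, 40 high. Point half-way up. Not to be disturbed
- cup_mid (a point): white ceramic cup, diameter 72, 70 high. Point half-way up. Not to be disturbed
Mind the look-alikes: they are no part of the job. Of the things that look like the part that bears pin_grip, the largest one is meant.

How it is judged:
By the outcome, as a careful person would: the job done as asked, in the order asked, and still so for the second after the job is handed in, with the robot touching nothing.
It also fails if it takes over 72 s, if anything falls off the work surface, if the arm or the gripper's body presses on something with over 40 N, if the wrist force passes 120 N, or if a joint passes its speed limit or range.

ROBOT

A 7-joint arm with a two-finger parallel gripper is mounted at the origin on the work surface. World frame = base frame: x ahead of the robot, y to its left, z up, the work surface at z = 0. Lengths are in m, angles in rad, forces in N, time in s.
With the tool pointing down it reaches from about 0.35 to 0.9 m from the base axis. Payload 19.9 kg.
Tool frame: the origin (TCP) lies at the very end of the fingers, on their centre line; the grasp point (between the pads) lies 19 mm behind it; z points along the fingers, y is the line along which they close (so a half turn about z gives the same grasp; the last joint's range is limited). The gripper opens to 94 mm and grips with 3 to 60 N. Pads are 16 mm wide; open, the fingers measure 119 mm over their backs; the gripper's body (75 mm by 177 mm) begins 78 mm behind the grasp point.
Start: joints at [1.123, 0.417, -0.01, 1.614, 0.005, 1.111, -0.053], TCP at [0.247, -0.574, 0.171] pointing down, gripper open.
Joint ranges: [-2.81, 2.81], [-0.39, 2.02], [-1.27, 1.25], [0.06, 2.57], [-1.19, 4.33], [0.19, 2], [-2.82, 2.82]. Speed limits (rad/s): [1.89, 1.89, 2.39, 2.39, 3.01, 3.01, 3.01].

INTERFACE

Orientations are given as a unit quaternion [w, x, y, z].
In Python, from bench import get_state, grab_frame, finish_job, search_frame, place_of gives the robot as it stands.
- The arm moves only by the shell command python3 -m jog 'ROWS' [FORCE]. ROWS is JSON, a list that holds one entry, the list of rows, each a list of 7 numbers: the shift along the tool's x, y, z in mm, then the turn, a rotation vector about the tool's x, y, z in degrees, then the opening, from 0 (shut) to 1 (fully open). A call has 1 to 10 rows; each row is the pose to reach, as a shift and turn from the pose commanded when the call began, along the tool's axes at that moment; what a row does not reach only later rows make up. A row lasts 1/12 s, in which the tool goes at most 41.7 mm and 7.16 degrees, less where a joint would pass 70% of its speed; a pose out of reach is approached as far as the arm can. A call with a gripper value outside its range is refused whole. The fingers move at their own pace and stop on an object; FORCE is the grip in N (left out, the last holds). Time passes only in rows, so rows that repeat a pose let the fingers close. It gives the time, the measured TCP pose, the force, the opening and the grip force at its end, in the units of the state.
- get_state(): the state, without advancing time (a new reading comes with each control period).
- grab_frame(name): name is "side" or "top"; returns a dict with "pixels" (420x560x3 uint8, red, green, blue), "z_map" (420x560 float32, m along the optical axis (not along the pixel's ray), 0 where there is no reading), "fov_y" (degrees; the focal length in pixels is half the picture's height over the tangent of half this angle, whatever the lens; pixels are square), "cx", "cy" (the principal point, pixels), "rvec" (rotation vector, rad) and "tvec" (3), from world to camera coordinates, as OpenCV has them. Camera axes: x right, y down, z forward; pixel columns grow to the right and rows downward; lengths in m; the calibration is good to about 2 mm. A picture is of the moment at which its call begins.
- finish_job(): hands the job in; it is judged then, once.
Trained networks look in a picture, given as the dict that the camera call returned (one of the last four; its "shot" number tells which), for a name from the list of things; names that differ only in an ending like _2 or _b are one class to them, and where a whole thing is asked for, a point or a joint stands for the part that bears it (a point fixed in the world has none). Each returns a list of dicts, best first, with "conf" (0 to 1); they miss things now and then, are a little off and sometimes report something else, mostly with a low value. They report only what shows in the picture. A call takes as long as a camera call. They do not tell look-alikes from the thing itself.
- search_frame(picture, label): "extent" ([left, top, right, bottom] in pixels, round what is visible of it).
- place_of(picture, label): "centre" ([row, column] in pixels: a listed point, or the origin of a listed thing).
The state is a dict: "clock": time; "joints": joint angles; "qvel": joint speeds; "effort": joint torques, N m; "ee_pos": TCP position; "tcp_rot": TCP orientation; "contact_force": force on the tool from outside, world axes, zero at the start; "torque": the same for the moment, N m; "opening": opening from 0.0 (shut) to 1.0 (fully open); "gripper_force": force on a finger pad.
Only numpy, scipy, OpenCV 4.12 (cv2) and the standard library are available. Lean on these libraries where they do the work, as an engineer would, in place of code of your own. Each camera call takes 0.05 s, during which the arm holds its last target. There are 200 camera calls.

## Working session

There is one attempt and no reset: what is moved stays moved. The work goes in short steps, Python scripts to look and compute and a shell command to move; the robot and the scene stay as the last step left them, time stands still between calls to the robot, and variables do not carry over. Pictures are saved under pics/ and viewed, at most 10 in all, crops included, and the job is handed in when it is done.

```bash
mkdir -p pics; cat > h.py <<'E'
import numpy as np, cv2
from scipy.spatial.transform import Rotation as R
from bench import *
def ray(f,rc):
    k=f["pixels"].shape[0]/2/np.tan(np.radians(f["fov_y"])/2)
    M=R.from_rotvec(np.ravel(f["rvec"])).as_matrix(); t=np.ravel(f["tvec"])
    d=M.T@np.array([(rc[1]-f["cx"])/k,(rc[0]-f["cy"])/k,1]); return -M.T@t,d
def atz(f,rc,z):
    o,d=ray(f,rc); return o+d*(z-o[2])/d[2]
def dep(f,rc):
    o,d=ray(f,rc); return o+d*f["z_map"][int(round(rc[0])),int(round(rc[1]))]
def proj(f,p):
    k=f["pixels"].shape[0]/2/np.tan(np.radians(f["fov_y"])/2)
    c=R.from_rotvec(np.ravel(f["rvec"])).as_matrix()@np.array(p)+np.ravel(f["tvec"])
    return c[1]/c[2]*k+f["cy"],c[0]/c[2]*k+f["cx"]
def save(f,n): cv2.imwrite("pics/"+n,cv2.cvtColor(f["pixels"],cv2.COLOR_RGB2BGR))
def totool(dw):
    s=get_state(); q=s["tcp_rot"]; r=R.from_quat([q[1],q[2],q[3],q[0]]); return r.inv().apply(dw)*1000
E
python3 - <<'E'
from h import *
np.set_printoptions(precision=3,suppress=True)
Z=dict(extruder=0,bar_guide=.075,fulcrum=.117,fork_hole=.097,handle_grip=.075,pin_grip=.1,block=0,loop_mid=.07,knife_mid=.07,die_mid=.004,dish_mid=.009,dropper_mid=.0475,tin_mid=.02,cup_mid=.035)
s=get_state();print(s["ee_pos"],s["tcp_rot"],s["contact_force"])
for c in("top","side"):
    f=grab_frame(c); save(f,c+"0.png"); print(c,ray(f,(210,280)))
    for n,z in Z.items():
        for r in place_of(f,n)[:3]:
            if r["conf"]>.25: print(n,round(r["conf"],2),np.round(r["centre"],1),atz(f,r["centre"],z),dep(f,r["centre"]))
E
```

```text
[ 0.247 -0.574  0.171] [-0.001  0.979  0.202 -0.   ] [ 0.135  0.204 -0.078]
top (array([ 0.339, -0.001,  1.088]), array([ 0.207,  0.025, -0.978]))
extruder 0.65 [200.4 288. ] [0.598 0.008 0.   ] [0.576 0.007 0.093]
bar_guide 0.84 [164.5 290. ] [0.675 0.01  0.075] [0.671 0.01  0.087]
bar_guide 0.36 [204.6 283.8] [0.568 0.017 0.075] [0.567 0.017 0.081]
fulcrum 0.85 [183.9 239.1] [0.6   0.13  0.117] [0.6   0.13  0.118]
fulcrum 0.69 [247.9 424.4] [ 0.484 -0.325  0.117] [ 0.501 -0.361  0.007]
fork_hole 0.79 [204.8 284.5] [0.563 0.015 0.097] [0.566 0.015 0.081]
handle_grip 0.59 [236.6 364.4] [ 0.505 -0.19   0.075] [ 0.502 -0.187  0.093]
pin_grip 0.66 [209.2 170.5] [0.525 0.293 0.1  ] [0.521 0.286 0.123]
pin_grip 0.48 [242.1 147. ] [0.44  0.337 0.1  ] [0.445 0.354 0.052]
pin_grip 0.36 [240.1 168.5] [0.449 0.286 0.1  ] [0.46  0.315 0.001]
block 0.64 [218.3 181.4] [0.522 0.29  0.   ] [0.51  0.271 0.071]
loop_mid 0.5 [211.5 152.2] [0.521 0.347 0.07 ] [0.52  0.346 0.073]
loop_mid 0.35 [203.6 283.7] [0.572 0.017 0.07 ] [0.568 0.017 0.086]
knife_mid 0.41 [213.3 196.1] [0.527 0.236 0.07 ] [0.522 0
[... 1031 characters left out ...]
 0.02  0.086]
loop_mid 0.74 [340.5 244.3] [0.53  0.341 0.07 ] [0.525 0.349 0.083]
knife_mid 0.69 [297.7 266. ] [0.524 0.238 0.07 ] [0.523 0.24  0.073]
die_mid 0.76 [201.7 339.1] [ 0.46  -0.195  0.004] [0.318 0.739 0.704]
die_mid 0.57 [261.5 205.1] [0.72  0.12  0.004] [0.69  0.167 0.057]
dish_mid 0.48 [170.4 334. ] [ 0.505 -0.342  0.009] [ 0.484 -0.221  0.087]
dropper_mid 0.96 [261.1 203.9] [0.698 0.158 0.047] [0.691 0.169 0.06 ]
tin_mid 0.73 [317.2 199. ] [0.654 0.283 0.02 ] [0.645 0.296 0.039]
tin_mid 0.61 [262.8 329. ] [0.434 0.062 0.02 ] [0.435 0.06  0.017]
tin_mid 0.42 [341.1 242.7] [0.549 0.312 0.02 ] [0.528 0.35  0.081]
cup_mid 0.76 [262.3 325.1] [0.44  0.078 0.035] [0.443 0.063 0.019]
```

View pics/top0.png

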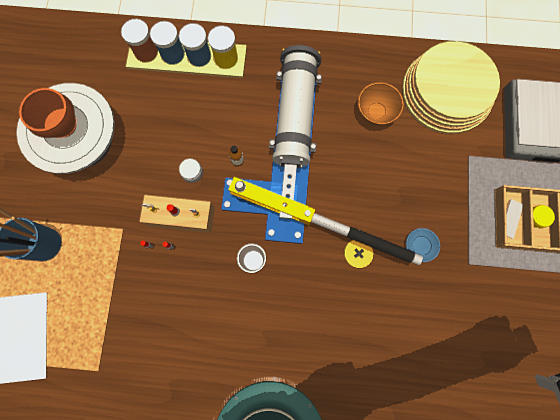

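View pics/side0.png

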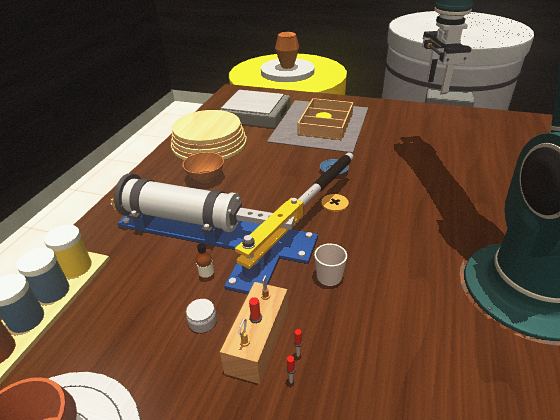

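The top view shows the lever swung back. The pin is in the block's middle hole at (row 209, col 172), with two small look-alikes at (243,147) and (243,168). The die is at (253,359), partly under the lever, and the dish is at (245,424). Next I'll refine the axes.

```bash
cat > m.py <<'E'
from h import *
np.set_printoptions(precision=4,suppress=True)
def cloud(f):
    k=f["pixels"].shape[0]/2/np.tan(np.radians(f["fov_y"])/2)
    v,u=np.mgrid[:420,:560]; z=f["z_map"]
    c=np.stack([(u-f["cx"])/k*z,(v-f["cy"])/k*z,z],-1)
    M=R.from_rotvec(np.ravel(f["rvec"])).as_matrix()
    return (c-np.ravel(f["tvec"]))@M
def line(p):
    m=p.mean(0); d=np.linalg.svd(p-m)[2][0]; return m,d,np.degrees(np.arctan2(d[1],d[0])),np.ptp((p-m)@d)
E
python3 - <<'E'
from m import *
for c in("top","side"):
    f=grab_frame(c); P=cloud(f); h=cv2.cvtColor(f["pixels"],cv2.COLOR_RGB2HSV).astype(int); H,S,V=h[...,0],h[...,1],h[...,2]
    box=lambda a,b,c,d:(P[...,0]>a)&(P[...,0]<b)&(P[...,1]>c)&(P[...,1]<d)&(f["z_map"]>0)
    z=P[...,2]
    b=P[box(.7,1.05,-.1,.15)&(z>.118)&(z<.126)]; print("barrel",len(b),line(b[:,:2]))
    y=P[box(.5,.68,-.1,.17)&(H>20)&(H<33)&(S>150)&(z>.09)&(z<.105)]; print("strap",len(y),line(y[:,:2]))
    g=P[box(.42,.56,-.33,-.08)&(V<70)&(z>.078)&(z<.095)]; print("grip",len(g),line(g[:,:2]))
    w=P[box(.45,.6,.18,.4)&(z>.066)&(z<.074)]; r=cv2.minAreaRect((w[:,:2]*1000).astype(np.float32)); print("block",r)
    rd=P[box(.48,.57,.25,.34)&((H<8)|(H>172))&(S>150)&(z>.08)]; print("pin",len(rd),rd.mean(0),rd.min(0),rd.max(0))
E
```

```text
barrel 985 (array([0.8405, 0.0091]), array([-1.    ,  0.0024]), np.float64(179.86020268594976), np.float64(0.282614458622941))
strap 1117 (array([0.572 , 0.0437]), array([0.2871, 0.9579]), np.float64(73.31791024800756), np.float64(0.21961442660360248))
grip 777 (array([ 0.4881, -0.228 ]), array([0.2936, 0.9559]), np.float64(72.9291658307885), np.float64(0.16617965675359272))
block ((526.05615234375, 289.77764892578125), (170.52621459960938, 71.05536651611328), 88.93000030517578)
pin 66 [0.5243 0.2865 0.1129] [0.5172 0.2803 0.0867] [0.5339 0.2965 0.1236]
barrel 397 (array([0.8568, 0.0121]), array([-1.    , -0.0089]), np.float64(-179.48904055116083), np.float64(0.2850161446682934))
strap 809 (array([0.5748, 0.0504]), array([0.2824, 0.9593]), np.float64(73.59924641740815), np.float64(0.2196921937569396))
grip 346 (array([ 0.4876, -0.2224]), array([0.2882, 0.9576]), np.float64(73.2475575847653), np.float64(0.16845931796783592))
block ((527.4086303710938, 289.0171203613281), (172.6715850830078, 71.7398910522461), 89.25944519042969)
pin 186 [0.5254 0.2934 0.1055] [0.5185 0.2803 0.08  ] [0.5364 0.2989 0.1212]
```

```bash
python3 -m jog '[[[0,0,-10,0,0,-7,0.5],[0,0,-20,0,0,-14,0.3],[0,0,-20,0,0,-21,0],[0,0,-20,0,0,-28,0],[0,0,-20,0,0,-35,0],[0,0,-20,0,0,-42,0],[0,0,-20,0,0,-49,0],[0,0,-20,0,0,-56,0],[0,0,-20,0,0,-63,0],[0,0,-20,0,0,-66.7,0]]]' 20
```

```text
clock: 2.43
ee_pos: [0.2466, -0.5742, 0.1912]
tcp_rot: [-0.0, 0.705, 0.709, 0.0]
contact_force: [-0.2, 0.1, -0.3]
opening: 0.326
gripper_force: 0.0
```

```bash
python3 -m jog '[[[34,17.5,0,0,0,0,0],[68,35,0,0,0,0,0],[102,52.5,0,0,0,0,0],[136,70,0,0,0,0,0],[170,87.5,0,0,0,0,0],[204,105,0,0,0,0,0],[238,122.5,0,0,0,0,0],[272,140,0,0,0,0,0],[306,157.5,0,0,0,0,0],[340,175,0,0,0,0,0]]]' && python3 -m jog '[[[34,13,0,0,0,0,0],[34,13,35,0,0,0,0],[34,13,70,0,0,0,0],[34,13,105,0,0,0,0],[34,13,133,0,0,0,0],[34,13,133,0,0,0,0]]]'
```

```text
clock: 3.27
ee_pos: [0.4225, -0.2327, 0.1915]
tcp_rot: [0.0, 0.707, 0.707, -0.0]
contact_force: [1.6, -0.2, 0.5]
opening: 0.003
gripper_force: 0.0
clock: 3.77
ee_pos: [0.4324, -0.1991, 0.0541]
tcp_rot: [-0.003, 0.707, 0.707, -0.001]
contact_force: [-0.7, 0.7, -0.7]
opening: 0.006
gripper_force: 0.0
```

```bash
python3 -m jog '[[[0,15,0,0,0,0,0],[0,30,0,0,0,0,0],[0,42,0,0,0,0,0],[0,52,0,0,0,0,0],[0,62,0,0,0,0,0],[0,72,0,0,0,0,0],[0,82,0,0,0,0,0],[0,92,0,0,0,0,0],[0,102,0,0,0,0,0],[0,112,0,0,0,0,0]]]' && python3 -m jog '[[[0,6,0,0,0,0,0],[0,12,0,0,0,0,0],[0,17,0,0,0,0,0],[0,20,0,0,0,0,0],[0,20,0,0,0,0,0]]]'
cat > lev.py <<'E'
from m import *
for c in("top","side"):
    f=grab_frame(c); P=cloud(f); h=cv2.cvtColor(f["pixels"],cv2.COLOR_RGB2HSV).astype(int); H,S,V=h[...,0],h[...,1],h[...,2]
    box=lambda a,b,c,d:(P[...,0]>a)&(P[...,0]<b)&(P[...,1]>c)&(P[...,1]<d)&(f["z_map"]>0)
    z=P[...,2]
    y=P[box(.5,.68,-.1,.17)&(H>20)&(H<33)&(S>150)&(z>.09)&(z<.105)]; print("strap",len(y),line(y[:,:2]))
    g=P[box(.42,.66,-.36,-.08)&(V<70)&(z>.078)&(z<.095)]; print("grip",len(g),line(g[:,:2]))
    for n,zz in(("fulcrum",.117),("fork_hole",.097),("bar_guide",.075),("handle_grip",.075)):
        for r in place_of(f,n)[:2]: print(n,round(r["conf"],2),r["centre"],atz(f,r["centre"],zz))
    cv2.imwrite("pics/"+c+"_lev.png",cv2.resize(f["pixels"][130:260,220:390,::-1],None,fx=4,fy=4,interpolation=cv2.INTER_CUBIC))
print(get_state()["ee_pos"])
E
python3 lev.py
```

```text
clock: 4.6
ee_pos: [0.5479, -0.2005, 0.0582]
tcp_rot: [-0.0, 0.707, 0.707, -0.0]
contact_force: [-0.3, -1.3, 0.4]
opening: 0.007
gripper_force: 0.0
clock: 5.02
ee_pos: [0.5674, -0.2004, 0.0581]
tcp_rot: [-0.0, 0.707, 0.707, 0.0]
contact_force: [0.1, -0.2, -0.8]
opening: 0.006
gripper_force: 0.0
strap 1110 (array([0.5721, 0.0438]), array([0.2867, 0.958 ]), np.float64(73.33961546812374), np.float64(0.21880188195933864))
grip 413 (array([ 0.4959, -0.1967]), array([0.3186, 0.9479]), np.float64(71.41966600131282), np.float64(0.10869105013734345))
fulcrum 0.92 [187.3, 238.3] [0.5917 0.1307 0.117 ]
fulcrum 0.33 [210.9, 194.7] [0.5235 0.2288 0.117 ]
fork_hole 0.96 [203.0, 284.3] [0.5673 0.0155 0.097 ]
fork_hole 0.74 [209.8, 170.5] [0.5246 0.2934 0.097 ]
bar_guide 0.87 [164.4, 288.6] [0.6752 0.0141 0.075 ]
bar_guide 0.18 [184.3, 237.9] [0.6104 0.1383 0.075 ]
handle_grip 0.61 [239.8, 364.6] [ 0.4974 -0.1908  0.075 ]
strap 807 (array([0.5749, 0.0508]), array([0.2822, 0.9593]), np.float64(73.60561029293709), np.float64(0.21940629542817985))
grip 358 (array([ 0.4887, -0.2215]), array([0.3097, 0.9508]), np.float64(71.95599840844056), np.float64(0.17037715723325447))
fulcrum 0.81 [235.0, 250.8] [0.5954 0.1209 0.117 ]
fulcrum 0.47 [220.0, 276.2] [0.5584 0.0586 0.117 ]
fork_hole 0.65 [214.0, 282.1] [0.56   0.0106 0.097 ]
bar_guide 0.74 [212.1, 237.8] [0.6756 0.0052 0.075 ]
handle_grip 0.6 [178.6, 329.2] [ 0.4912 -0.1957  0.075 ]
[ 0.567  -0.2006  0.0583]
```

```bash
python3 - <<'E'
from h import *
f=grab_frame("side");g=grab_frame("top")
im=np.hstack([cv2.resize(x["pixels"][a:a+140,b:b+130,::-1],None,fx=3,fy=3) for x,a,b in((f,120,260),(g,160,310))])
cv2.imwrite("pics/c1.png",im); print(get_state())
E
```

```text
{'clock': 5.6167, 'joints': array([ 0.61108849,  0.53826116, -0.42505677,  1.75743102,  0.27227712,
        0.90433364,  0.06847132]), 'qvel': array([-1.50801347e-03, -1.75558162e-04, -6.23271525e-04, -8.21702213e-04,
        3.06200948e-04, -1.47345710e-05,  9.90132590e-04]), 'effort': array([ 2.55934917e-02, -8.64767647e+01, -8.91089112e+00, -3.59815621e+01,
       -4.15003079e-02,  2.28705397e-02,  2.90671851e-04]), 'ee_pos': array([ 0.56700162, -0.20053841,  0.0582571 ]), 'tcp_rot': array([-1.97993717e-05,  7.07460915e-01,  7.06752470e-01,  7.11761037e-07]), 'contact_force': array([-0.48094119, -0.14771633,  0.18301322]), 'torque': array([-0.03971907, -0.07770848,  0.01983388]), 'gripper_force': 0.0, 'opening': 0.0030959949720162903}
```

View pics/c1.png

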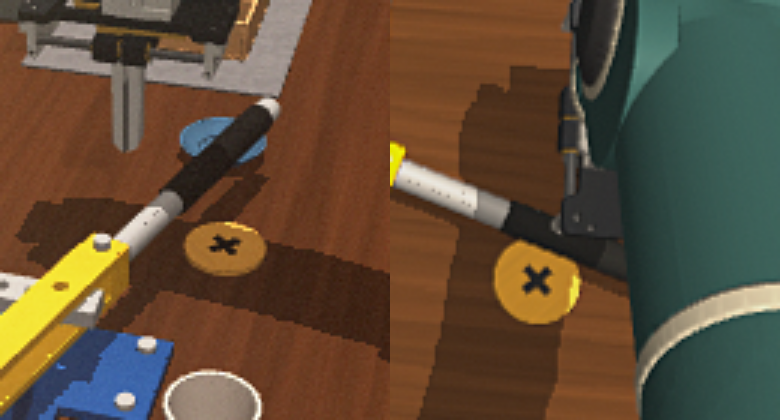

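The crop shows the fingertip at side-view pixel (row 168, col 303), which looks farther back and higher than the reported TCP. The lever hasn't moved. I'll compare the fingertip's measured depth with the projected TCP.

```bash
python3 - <<'E'
from m import *
f=grab_frame("side");p=get_state()["ee_pos"]
print("tcp projects",proj(f,p)); 
for r in(150,158,165,167): print(r,dep(f,(r,302)),dep(f,(r,304)))
g=grab_frame("top");print(proj(g,p))
P=cloud(f); q=P[140:172,296:312].reshape(-1,3); q=q[(q[:,1]>-.4)&(q[:,2]>.03)&(q[:,2]<.2)]; print(len(q),q.min(0),q.max(0))
E
```

```text
tcp projects (np.float64(178.86617060561093), np.float64(302.44274942540824))
150 [ 0.5667 -0.1941  0.1528] [ 0.5609 -0.1925  0.1545]
158 [ 0.5667 -0.1943  0.1286] [ 0.5599 -0.1892  0.1325]
165 [ 0.5663 -0.1931  0.1077] [ 0.5603 -0.1912  0.1097]
167 [ 0.5667 -0.1946  0.1004] [ 0.5603 -0.1911  0.1035]
(np.float64(214.0714313589504), np.float64(368.50424684418556))
321 [ 0.5439 -0.2106  0.0915] [ 0.5806 -0.1651  0.1988]
```

```bash
python3 -m jog '[[[0,0,0,0,0,0,0.5],[0,0,0,0,0,0,0.5],[0,0,0,0,0,0,0.5],[0,0,0,0,0,0,0.5],[0,0,0,0,0,0,0.5],[0,0,0,0,0,0,0.5]]]'; python3 - <<'E'
from m import *
f=grab_frame("side");p=get_state()["ee_pos"];print(p)
P=cloud(f); m=(abs(P[...,0]-p[0])<.09)&(abs(P[...,1]-p[1])<.04)&(P[...,2]>.03)&(P[...,2]<.16)&(f["z_map"]>0)
q=P[m]
for a in np.arange(.5,.64,.01):
    s=q[(q[:,0]>=a)&(q[:,0]<a+.01)]
    if len(s): print(round(a,2),len(s),s[:,2].min(),s[:,1].mean())
cv2.imwrite("pics/c2.png",cv2.resize(f["pixels"][110:240,230:400,::-1],None,fx=3.5,fy=3.5))
E
```

```text
clock: 6.22
ee_pos: [0.567, -0.2005, 0.0582]
tcp_rot: [-0.0, 0.707, 0.707, 0.0]
contact_force: [-0.2, -0.2, 0.1]
opening: 0.391
gripper_force: 0.0
[ 0.567  -0.2005  0.0583]
0.5 39 0.08559324556555135 -0.18468319568321587
0.51 13 0.08354377540371927 -0.17280806937256207
0.52 2 0.08415423749641024 -0.16310451177300458
0.53 56 0.10274131984976581 -0.1969777046628353
0.54 66 0.09284026996920623 -0.1916029418928621
0.58 70 0.09195638529021485 -0.19641561612456393
0.59 60 0.09519214465135628 -0.1914548625807137
```

View pics/c2.png

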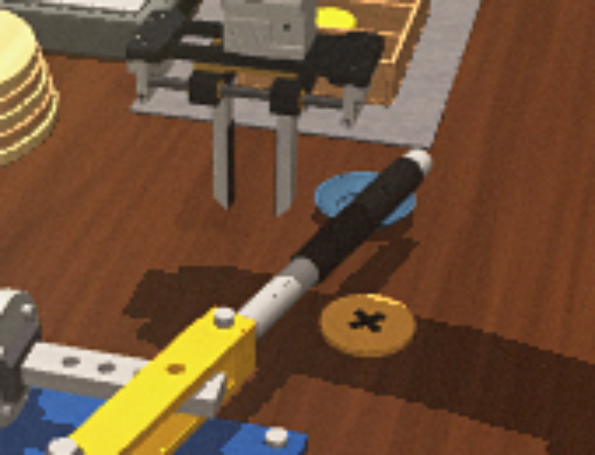

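The real fingertips sit about 33 mm higher than the reported TCP. They show at z≈0.091 against a reported 0.058, while x and y agree. So the fingers passed over the handle. I'll go back, descend using the seen height and verify before pushing.

```bash
python3 -m jog '[[[0,0,-25,0,0,0,0],[0,-35,-25,0,0,0,0],[0,-70,-25,0,0,0,0],[0,-105,-25,0,0,0,0],[0,-133,-25,0,0,0,0],[0,-133,0,0,0,0,0],[0,-133,25,0,0,0,0],[0,-133,30,0,0,0,0],[0,-133,30,0,0,0,0]]]'; python3 - <<'E'
from m import *
f=grab_frame("side");p=get_state()["ee_pos"];print(p)
P=cloud(f); m=(abs(P[...,0]-p[0])<.025)&(abs(P[...,1]-p[1])<.03)&(P[...,2]>.015)&(P[...,2]<.2)&(f["z_map"]>0)
q=P[m]; print(len(q),q.min(0),q.max(0),np.median(q,0))
E
```

```text
clock: 7.02
ee_pos: [0.4333, -0.1998, 0.0273]
tcp_rot: [-0.001, 0.707, 0.707, -0.0]
contact_force: [0.4, -0.7, -0.3]
opening: 0.006
gripper_force: 0.0
[ 0.4341 -0.2     0.0284]
463 [ 0.4093 -0.2147  0.0595] [ 0.4587 -0.1701  0.2   ] [ 0.4338 -0.1898  0.1334]
```

```bash
python3 -m jog '[[[0,15,0,0,0,0,0],[0,30,0,0,0,0,0],[0,42,0,0,0,0,0],[0,52,0,0,0,0,0],[0,62,0,0,0,0,0],[0,72,0,0,0,0,0],[0,82,0,0,0,0,0],[0,92,0,0,0,0,0],[0,102,0,0,0,0,0],[0,112,0,0,0,0,0]]]' && python3 -m jog '[[[0,6,0,0,0,0,0],[0,12,0,0,0,0,0],[0,17,0,0,0,0,0],[0,20,0,0,0,0,0],[0,20,0,0,0,0,0]]]'
python3 lev.py
```

```text
clock: 7.9
ee_pos: [0.5469, -0.2005, 0.0282]
tcp_rot: [-0.0, 0.707, 0.707, -0.0]
contact_force: [-1.1, -1.0, -0.9]
opening: 0.004
gripper_force: 0.7
clock: 8.32
ee_pos: [0.5666, -0.2003, 0.0282]
tcp_rot: [0.0, 0.707, 0.707, 0.0]
contact_force: [-0.2, -0.4, -0.3]
opening: 0.004
gripper_force: 0.0
strap 1093 (array([0.5968, 0.0406]), array([-0.0119, -0.9999]), np.float64(-90.68127788381645), np.float64(0.2188395886040834))
grip 89 (array([ 0.5918, -0.1707]), array([-0.964, -0.266]), np.float64(-164.574929394733), np.float64(0.061009260547172886))
fulcrum 0.72 [184.6, 236.2] [0.598  0.1366 0.117 ]
fork_hole 0.95 [190.6, 286.5] [0.5994 0.0129 0.097 ]
fork_hole 0.37 [183.7, 237.0] [0.6058 0.1377 0.097 ]
bar_guide 0.91 [165.9, 289.2] [0.6713 0.0122 0.075 ]
handle_grip 0.89 [201.6, 372.9] [ 0.5965 -0.2068  0.075 ]
handle_grip 0.49 [218.9, 180.5] [0.5078 0.2715 0.075 ]
strap 767 (array([0.5977, 0.0457]), array([0.0039, 1.    ]), np.float64(89.77528008036799), np.float64(0.21962313242366407))
grip 163 (array([ 0.5931, -0.2005]), array([-0.1128,  0.9936]), np.float64(96.47432359669902), np.float64(0.12256309328863525))
fulcrum 0.83 [236.6, 247.4] [0.6006 0.1276 0.117 ]
fork_hole 0.86 [214.0, 267.1] [0.5939 0.0197 0.097 ]
fork_hole 0.58 [165.2, 332.0] [ 0.4915 -0.2292  0.097 ]
bar_guide 0.56 [211.6, 239.2] [0.673  0.0024 0.075 ]
bar_guide 0.32 [294.4, 264.7] [0.5274 0.2348 0.075 ]
handle_grip 0.68 [201.1, 336.5] [ 0.4523 -0.1009  0.075 ]
handle_grip 0.67 [170.3, 293.1] [ 0.5967 -0.211   0.075 ]
[ 0.5659 -0.2005  0.0283]
```

```bash
python3 -m jog '[[[0,-20,0,0,0,0,0],[0,-40,-20,0,0,0,0.3],[0,-40,-60,0,0,0,0.5],[0,-40,-100,0,0,0,0.5],[0,-40,-140,0,0,0,0.5],[0,-40,-150,0,0,0,0.5],[41,-40,-150,0,0,0,0.5],[82,-40,-150,0,0,0,0.5],[123,-40,-150,0,0,0,0.5],[164,-40,-150,0,0,0,0.5]]]' && python3 -m jog '[[[41,0,0,0,0,0,0.5],[82,0,0,0,0,0,0.5],[123,0,0,0,0,0,0.5],[164,0,0,0,0,0,0.5],[205,0,0,0,0,0,0.5],[246,0,0,0,0,0,0.5],[287,0,0,0,0,0,0.5],[326,0,0,0,0,0,0.5],[326,0,0,0,0,0,0.5],[326,0,0,0,0,0,0.5]]]'
python3 - <<'E'
from m import *
f=grab_frame("side");p=get_state()["ee_pos"];print(p)
P=cloud(f); m=(abs(P[...,0]-p[0])<.09)&(abs(P[...,1]-p[1])<.03)&(P[...,2]>.15)&(P[...,2]<.26)&(f["z_map"]>0)
q=P[m]; print(len(q),q.min(0),q.max(0),np.median(q,0))
cv2.imwrite("pics/c3.png",cv2.resize(f["pixels"][200:400,180:340,::-1],None,fx=3,fy=3))
g=grab_frame("top"); cv2.imwrite("pics/c4.png",cv2.resize(g["pixels"][140:215,250:320,::-1],None,fx=8,fy=8,interpolation=cv2.INTER_CUBIC))
E
```

```text
clock: 9.65
ee_pos: [0.5258, -0.0348, 0.1784]
tcp_rot: [0.0, 0.708, 0.707, 0.0]
contact_force: [1.9, 0.4, -0.8]
opening: 0.501
gripper_force: 0.0
clock: 10.48
ee_pos: [0.5255, 0.292, 0.1778]
tcp_rot: [-0.001, 0.706, 0.708, -0.0]
contact_force: [1.0, -0.7, 0.1]
opening: 0.499
gripper_force: 0.0
[0.5261 0.29   0.1778]
452 [0.4894 0.2808 0.2115] [0.5616 0.303  0.2599] [0.5491 0.3002 0.2386]
```

View pics/c3.png

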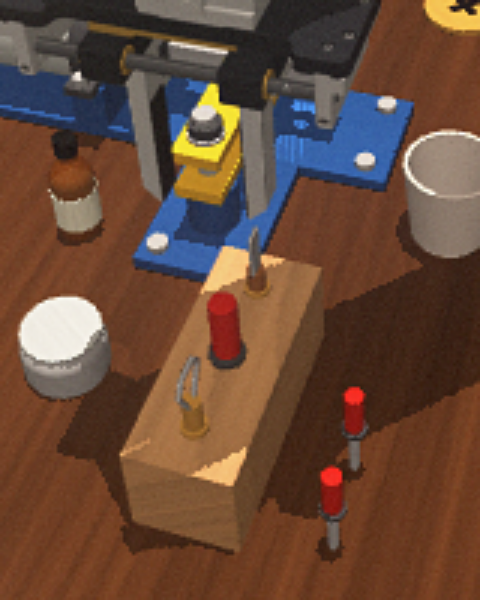

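View pics/c4.png

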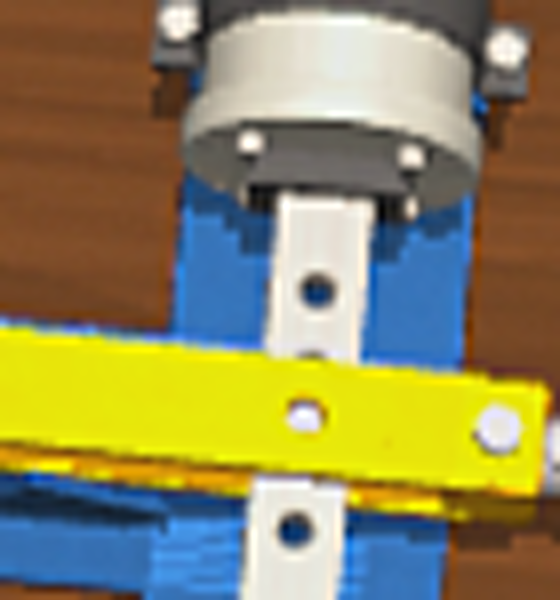

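c3 shows the large red pin standing between the fingers, with the knife and loop tool clear of them. c4 shows bar holes at crop (290,318) and (530,295), and the fork hole at crop (415,306).

```bash
python3 - <<'E'
from m import *
g=grab_frame("top")
for n,(r,c),z in(("h1",(290,318),.083),("h2 edge",(355,312),.083),("h4",(530,295),.083),("fork",(415,306),.097)): print(n,atz(g,((r+.5)/8-.5+140,(c+.5)/8-.5+250),z))
E
python3 -m jog '[[[0,0,35,0,0,0,0.5],[0,0,70,0,0,0,0.5],[0,0,100,0,0,0,0.5],[0,0,120,0,0,0,0.5],[0,0,128,0,0,0,0.5],[0,0,128,0,0,0,0.5],[0,0,128,0,0,0,0.3],[0,0,128,0,0,0,0]]]' 25 && python3 -m jog '[[[0,0,0,0,0,0,0],[0,0,0,0,0,0,0],[0,0,0,0,0,0,0],[0,0,0,0,0,0,0],[0,0,0,0,0,0,0]]]' 25
```

```text
h1 [0.6424 0.0095 0.083 ]
h2 edge [0.6209 0.0095 0.083 ]
h4 [0.5638 0.0098 0.083 ]
fork [0.5975 0.0095 0.097 ]
clock: 11.3
ee_pos: [0.5274, 0.2897, 0.0519]
tcp_rot: [0.0, 0.708, 0.707, 0.001]
contact_force: [1.0, -0.1, -0.1]
opening: 0.391
gripper_force: 0.0
clock: 11.72
ee_pos: [0.5269, 0.2897, 0.051]
tcp_rot: [0.0, 0.707, 0.707, 0.0]
contact_force: [-0.1, -1.6, 7.4]
opening: 0.19
gripper_force: 25.0
```

```bash
python3 -m jog '[[[0,0,-10,0,0,0,0],[0,0,-30,0,0,0,0],[0,0,-60,0,0,0,0],[0,0,-95,0,0,0,0],[0,0,-130,0,0,0,0],[0,0,-150,0,0,0,0],[0,0,-150,0,0,0,0]]]' && python3 -m jog '[[[-30,8,0,0,0,0,0],[-65,17,0,0,0,0,0],[-100,26,0,0,0,0,0],[-135,35,0,0,0,0,0],[-170,44,0,0,0,0,0],[-205,53,0,0,0,0,0],[-240,62,0,0,0,0,0],[-265,68,0,0,0,0,0],[-280,71,0,0,0,0,0],[-280,71,0,0,0,0,0]]]' && python3 - <<'E'
from m import *
p=get_state()["ee_pos"];print(p)
for c in("side","top"):
    f=grab_frame(c);P=cloud(f)
    h=cv2.cvtColor(f["pixels"],cv2.COLOR_RGB2HSV).astype(int); H,S=h[...,0],h[...,1]
    m=(abs(P[...,0]-p[0])<.03)&(abs(P[...,1]-p[1])<.03)&(P[...,2]>.13)&(P[...,2]<.3)&(f["z_map"]>0)
    r=P[m&((H<8)|(H>172))&(S>150)]; print(c,"red",len(r), r.min(0) if len(r) else "",r.max(0) if len(r) else "")
    for a in np.arange(.13,.30,.01):
        s=P[m&(P[...,2]>=a)&(P[...,2]<a+.01)]
        if len(s)>2: print(round(a,2),len(s),s.mean(0),np.ptp(s,0))
    for n in("pin_grip","pin_nose"):
        for q in place_of(f,n)[:2]: print(n,round(q["conf"],2),q["centre"])
    if c=="side": cv2.imwrite("pics/c5.png",cv2.resize(f["pixels"][120:270,200:340,::-1],None,fx=4,fy=4,interpolation=cv2.INTER_CUBIC))
E
```

```text
clock: 12.3
ee_pos: [0.5278, 0.2909, 0.2055]
tcp_rot: [0.001, 0.707, 0.707, 0.003]
contact_force: [0.5, 0.2, -1.0]
opening: 0.188
gripper_force: 25.0
clock: 13.13
ee_pos: [0.5973, 0.0051, 0.1996]
tcp_rot: [-0.0, 0.709, 0.705, -0.001]
contact_force: [0.2, -1.0, -1.8]
opening: 0.184
gripper_force: 25.0
[0.5973 0.0051 0.1996]
side red 140 [ 0.5891 -0.0005  0.2242] [0.6073 0.0169 0.2753]
0.16 12 [0.5974 0.0075 0.1664] [0.0093 0.0045 0.0078]
0.17 18 [0.5961 0.0076 0.1751] [0.0097 0.007  0.009 ]
0.18 16 [0.5962 0.0078 0.1846] [0.0084 0.0064 0.0088]
0.19 16 [0.5961 0.0084 0.1952] [0.0064 0.0064 0.0089]
0.2 18 [0.5966 0.0075 0.2054] [0.0103 0.0059 0.008 ]
0.21 19 [0.5965 0.0103 0.2167] [0.0211 0.0134 0.0092]
0.22 43 [0.5954 0.0101 0.2243] [0.0218 0.0167 0.0092]
0.23 44 [0.598  0.012  0.2359] [0.0341 0.0101 0.0095]
0.24 79 [0.5964 0.0122 0.2452] [0.0419 0.0174 0.01  ]
0.25 88 [0.5954 0.0119 0.2549] [0.041  0.0188 0.0099]
0.26 109 [0.5956 0.0107 0.2653] [0.0419 0.0197 0.0099]
0.27 73 [0.5949 0.0103 0.2751] [0.0422 0.0224 0.0099]
0.28 70 [0.5958 0.011  0.2851] [0.0432 0.0208 0.0096]
0.29 78 [0.5972 0.0114 0.2951] [0.0426 0.0209 0.0099]
pin_grip 0.75 [364.4, 292.3]
pin_grip 0.58 [152.7, 265.0]
pin_nose 0.81 [187.4, 266.2]
pin_nose 0.47 [354.4, 294.6]
top red 0  
pin_grip 0.42 [245.0, 143.7]
pin_grip 0.4 [242.1, 167.0]
pin_nose 0.52 [246.0, 150.2]
pin_nose 0.38 [245.4, 170.0]
```

View pics/c5.png

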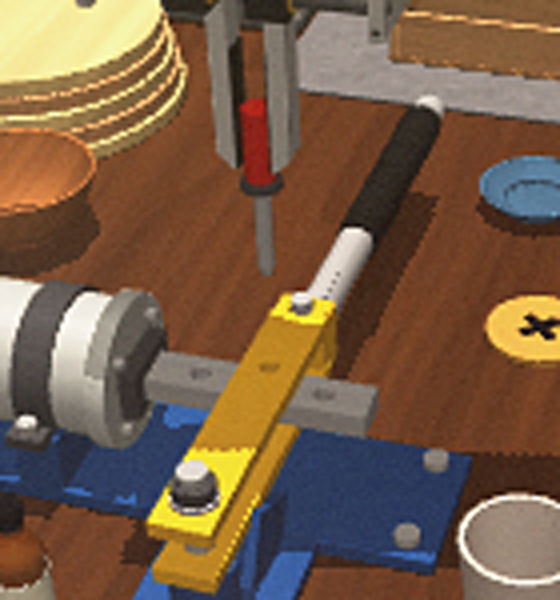

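The pin hangs upright with its nose at crop (272,265) and the fork hole at crop (367,268).

```bash
python3 - <<'E'
from m import *
f=grab_frame("side"); c=lambda r,c:((r+.5)/4-.5+120,(c+.5)/4-.5+200)
print("fork",atz(f,c(367,268),.097)); print("holes",atz(f,c(373,202),.083),atz(f,c(395,322),.083))
print("nose", atz(f,c(272,265),.162), "proj fork z.097 from tcp", proj(f,[.597,.005,.162]),c(272,265), proj(f,[.597,.005,.158]))
E
```

```text
fork [0.5982 0.0106 0.097 ]
holes [0.6412 0.0096 0.083 ] [0.5652 0.0109 0.083 ]
nose [0.598 0.006 0.162] proj fork z.097 from tcp (np.float64(187.43576175295433), np.float64(266.4529596288752)) (187.625, 265.875) (np.float64(188.88343217727103), np.float64(266.543562025027))
```

```bash
python3 -m jog '[[[4.7,0.5,0,0,0,0,0],[4.7,0.5,20,0,0,0,0],[4.7,0.5,40,0,0,0,0],[4.7,0.5,54,0,0,0,0],[4.7,0.5,59,0,0,0,0],[4.7,0.5,61,0,0,0,0],[4.7,0.5,63,0,0,0,0],[4.7,0.5,65,0,0,0,0],[4.7,0.5,67,0,0,0,0],[4.7,0.5,69,0,0,0,0]]]'
```

```text
clock: 14.32
ee_pos: [0.5998, 0.0145, 0.1342]
tcp_rot: [0.002, 0.707, 0.707, 0.002]
contact_force: [-3.7, 0.6, 32.1]
opening: 0.188
gripper_force: 25.1
```

```bash
python3 -m jog '[[[0,0,-7,0,0,0,0],[-2,0,-9,0,0,0,0],[-4,-1,-9,0,0,0,0],[-4,-1,-9,0,0,0,0]]]'; python3 - <<'E'
from m import *
for i in range(3): s=get_state();print(s["ee_pos"],s["contact_force"])
f=grab_frame("side");p=get_state()["ee_pos"];print(p);P=cloud(f)
m=(abs(P[...,0]-p[0])<.02)&(abs(P[...,1]-p[1])<.02)&(P[...,2]>.099)&(P[...,2]<.24)&(f["z_map"]>0)
for a in np.arange(.10,.20,.01):
    s=P[m&(P[...,2]>=a)&(P[...,2]<a+.01)]
    if len(s)>2: print(round(a,2),len(s),s.mean(0),s[:,2].min())
cv2.imwrite("pics/c6.png",cv2.resize(f["pixels"][160:250,220:320,::-1],None,fx=6,fy=6,interpolation=cv2.INTER_CUBIC))
E
```

```text
clock: 14.65
ee_pos: [0.5966, 0.0095, 0.1403]
tcp_rot: [0.0, 0.708, 0.707, -0.0]
contact_force: [-0.2, 0.2, -1.8]
opening: 0.187
gripper_force: 25.0
[0.5966 0.0095 0.1403] [-0.1626  0.1674 -1.8352]
[0.5966 0.0095 0.1403] [-0.1626  0.1674 -1.8352]
[0.5966 0.0095 0.1403] [-0.1626  0.1674 -1.8352]
[0.5965 0.0097 0.1401]
0.1 9 [0.5953 0.011  0.106 ] 0.10057125094063797
0.11 16 [0.5958 0.0116 0.1152] 0.11027484503948158
0.12 16 [0.5953 0.0117 0.125 ] 0.12058250500986432
0.13 16 [0.5957 0.0126 0.1358] 0.13009016753916333
0.14 12 [0.5952 0.012  0.1454] 0.14103367468473557
0.15 9 [0.5938 0.0141 0.1546] 0.1506103974896822
0.16 49 [0.5949 0.015  0.1643] 0.1601448950380232
0.17 36 [0.5968 0.0165 0.1759] 0.17023705469076084
0.18 63 [0.5971 0.0171 0.1849] 0.18007263346378793
0.19 70 [0.5963 0.0172 0.1951] 0.19022831702515416
```

View pics/c6.png

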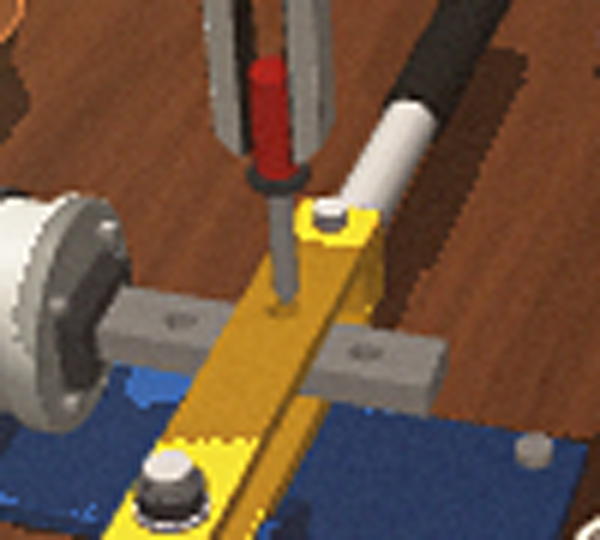

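The nose, at crop (300,284), is right over the hole mouth at crop (310,282) and about 5 mm above it.

```bash
python3 -m jog '[[[0,0.5,2,0,0,0,0],[0,0.5,4,0,0,0,0],[0,0.5,6,0,0,0,0],[0,0.5,7,0,0,0,0],[0,0.5,8,0,0,0,0],[0,0.5,8.5,0,0,0,0],[0,0.5,8.5,0,0,0,0]]]'
```

```text
clock: 15.28
ee_pos: [0.5973, 0.0102, 0.1316]
tcp_rot: [-0.0, 0.707, 0.707, -0.0]
contact_force: [0.6, -0.4, -0.9]
opening: 0.188
gripper_force: 25.0
```

Inside the mouth with no force; continuing.

```bash
python3 -m jog '[[[0,0,2,0,0,0,0],[0,0,4,0,0,0,0],[0,0,6,0,0,0,0],[0,0,7,0,0,0,0],[0,0,8,0,0,0,0],[0,0,8,0,0,0,0]]]'
```

```text
clock: 15.78
ee_pos: [0.5973, 0.01, 0.1236]
tcp_rot: [0.0, 0.707, 0.707, -0.0]
contact_force: [3.2, -1.5, -1.4]
opening: 0.191
gripper_force: 25.0
```

```bash
python3 -m jog '[[[0,-1.5,0,0,0,0,0],[0,-3,0,0,0,0,0],[0,-4.5,0,0,0,0,0],[0,-6,0,0,0,0,0],[0.2,-6.5,0,0,0,0,0],[0.2,-6.5,1,0,0,0,0],[0.2,-6.5,2,0,0,0,0],[0.2,-6.5,3,0,0,0,0],[0.2,-6.5,4,0,0,0,0],[0.2,-6.5,4,0,0,0,0]]]'
```

```text
clock: 16.62
ee_pos: [0.5905, 0.0104, 0.1194]
tcp_rot: [-0.0, 0.707, 0.707, -0.0]
contact_force: [0.9, -1.3, -2.3]
opening: 0.184
gripper_force: 25.0
```

```bash
python3 -m jog '[[[0,0,1,0,0,0,0],[0,0,2,0,0,0,0],[0,0,3,0,0,0,0],[0,0,3,0,0,0,0]]]'
```

```text
clock: 16.95
ee_pos: [0.5906, 0.0104, 0.1165]
tcp_rot: [-0.0, 0.707, 0.707, -0.0]
contact_force: [0.2, -0.2, -1.8]
opening: 0.186
gripper_force: 25.0
```

```bash
python3 -m jog '[[[0,0,1,0,0,0,0],[0,0,2,0,0,0,0],[0,0,3,0,0,0,0],[0,0,3,0,0,0,0]]]'
```

```text
clock: 17.28
ee_pos: [0.5906, 0.0103, 0.1135]
tcp_rot: [-0.0, 0.707, 0.707, -0.0]
contact_force: [0.8, -0.2, -2.0]
opening: 0.188
gripper_force: 25.0
```

```bash
python3 -m jog '[[[0,0,1.5,0,0,0,0],[0,0,3,0,0,0,0],[0,0,4.5,0,0,0,0],[0,0,6,0,0,0,0],[0,0,6,0,0,0,0]]]' && python3 -m jog '[[[0,0,1.5,0,0,0,0],[0,0,3,0,0,0,0],[0,0,4,0,0,0,0],[0,0,4,0,0,0,0]]]'
```

```text
clock: 17.7
ee_pos: [0.5906, 0.0104, 0.1074]
tcp_rot: [-0.0, 0.707, 0.707, -0.0]
contact_force: [0.9, -1.0, -1.7]
opening: 0.185
gripper_force: 25.0
clock: 18.03
ee_pos: [0.5906, 0.0104, 0.1035]
tcp_rot: [-0.0, 0.707, 0.707, -0.0]
contact_force: [0.8, -1.0, -2.0]
opening: 0.186
gripper_force: 25.0
```

```bash
python3 -m jog '[[[0,0,1,0,0,0,0],[0,0,2,0,0,0,0],[0,0,3,0,0,0,0],[0,0,3,0,0,0,0]]]' && python3 -m jog '[[[0,0,1,0,0,0,0],[0,0,2,0,0,0,0],[0,0,3,0,0,0,0],[0,0,3,0,0,0,0]]]'
```

```text
clock: 18.37
ee_pos: [0.5907, 0.0103, 0.1006]
tcp_rot: [-0.0, 0.707, 0.707, -0.0]
contact_force: [0.1, -1.6, -1.2]
opening: 0.185
gripper_force: 25.0
clock: 18.7
ee_pos: [0.5906, 0.0104, 0.0975]
tcp_rot: [-0.0, 0.707, 0.707, -0.0]
contact_force: [-0.1, -2.7, -2.3]
opening: 0.188
gripper_force: 25.0
```

```bash
python3 -m jog '[[[0,0,1,0,0,0,0],[0,0,2,0,0,0,0],[0,0,3,0,0,0,0],[0,0,3,0,0,0,0]]]' && python3 -m jog '[[[0,0,1,0,0,0,0],[0,0,2,0,0,0,0],[0,0,3,0,0,0,0],[0,0,3,0,0,0,0]]]'
```

```text
clock: 19.03
ee_pos: [0.5906, 0.0103, 0.0945]
tcp_rot: [-0.0, 0.707, 0.707, -0.0]
contact_force: [-0.1, -2.5, -1.9]
opening: 0.186
gripper_force: 25.0
clock: 19.37
ee_pos: [0.5907, 0.0103, 0.0915]
tcp_rot: [-0.0, 0.707, 0.707, -0.0]
contact_force: [-0.7, -2.7, -1.6]
opening: 0.188
gripper_force: 25.0
```

```bash
python3 -m jog '[[[0,0,1.5,0,0,0,0],[0,0,3,0,0,0,0],[0,0,4.5,0,0,0,0],[0,0,6,0,0,0,0],[0,0,6,0,0,0,0]]]' && python3 -m jog '[[[0,0,1,0,0,0,0],[0,0,2,0,0,0,0],[0,0,3,0,0,0,0],[0,0,4,0,0,0,0],[0,0,4,0,0,0,0]]]'
```

```text
clock: 19.78
ee_pos: [0.5906, 0.0103, 0.0854]
tcp_rot: [-0.0, 0.707, 0.707, -0.0]
contact_force: [0.9, -2.2, -2.0]
opening: 0.184
gripper_force: 25.0
clock: 20.2
ee_pos: [0.5907, 0.0103, 0.0815]
tcp_rot: [-0.0, 0.707, 0.707, -0.0]
contact_force: [-0.4, -3.7, -2.1]
opening: 0.19
gripper_force: 25.0
```

```bash
python3 -m jog '[[[0,0,0.7,0,0,0,0],[0,0,1.4,0,0,0,0],[0,0,2,0,0,0,0],[0,0,2,0,0,0,0]]]' && python3 -m jog '[[[0,0,0.5,0,0,0,0],[0,0,1,0,0,0,0],[0,0,1.5,0,0,0,0],[0,0,1.5,0,0,0,0]]]'
```

```text
clock: 20.53
ee_pos: [0.5907, 0.0104, 0.0796]
tcp_rot: [-0.0, 0.707, 0.707, -0.0]
contact_force: [-0.5, -3.0, -0.8]
opening: 0.189
gripper_force: 25.0
clock: 20.87
ee_pos: [0.5907, 0.0103, 0.0781]
tcp_rot: [-0.0, 0.707, 0.707, -0.0]
contact_force: [-0.8, -3.0, -0.2]
opening: 0.19
gripper_force: 25.0
```

```bash
python3 -m jog '[[[0,0,0.5,0,0,0,0],[0,0,1,0,0,0,0],[0,0,1,0,0,0,0]]]' && python3 -m jog '[[[0,0,0.4,0,0,0,0],[0,0,0.8,0,0,0,0],[0,0,0.8,0,0,0,0]]]'
```

```text
clock: 21.12
ee_pos: [0.5908, 0.0103, 0.0776]
tcp_rot: [0.0, 0.707, 0.707, -0.0]
contact_force: [-2.1, -2.8, 5.8]
opening: 0.187
gripper_force: 25.0
clock: 21.37
ee_pos: [0.591, 0.0103, 0.0775]
tcp_rot: [0.0, 0.707, 0.707, 0.0]
contact_force: [-5.3, -3.6, 17.9]
opening: 0.187
gripper_force: 25.0
```

```bash
python3 -m jog '[[[0,0,-0.7,0,0,0,0],[0,0,-0.7,0,0,0,0],[0,0,-0.7,0,0,0,0.3],[0,0,-0.7,0,0,0,0.4],[0,0,-0.7,0,0,0,0.45],[0,0,-0.7,0,0,0,0.45],[0,0,-0.7,0,0,0,0.45],[0,0,-0.7,0,0,0,0.45]]]' && python3 -m jog '[[[0,0,-10,0,0,0,0.45],[0,0,-30,0,0,0,0.45],[0,0,-60,0,0,0,0.45],[0,0,-95,0,0,0,0.45],[0,0,-130,0,0,0,0.45],[-30,-25,-150,0,0,0,0.45],[-60,-50,-150,0,0,0,0.45],[-90,-75,-150,0,0,0,0.45],[-120,-100,-150,0,0,0,0.45],[-120,-100,-150,0,0,0,0.45]]]'; python3 - <<'E'
from m import *
f=grab_frame("side");P=cloud(f);h=cv2.cvtColor(f["pixels"],cv2.COLOR_RGB2HSV).astype(int); H,S=h[...,0],h[...,1]
m=(abs(P[...,0]-.59)<.03)&(abs(P[...,1]-.01)<.03)&(P[...,2]>.1)&((H<8)|(H>172))&(S>150)
r=P[m];print(len(r),r.min(0),r.max(0),r.mean(0))
cv2.imwrite("pics/c7.png",cv2.resize(f["pixels"][140:400,170:370,::-1],None,fx=2.3,fy=2.3,interpolation=cv2.INTER_CUBIC))
E
```

```text
clock: 22.03
ee_pos: [0.5907, 0.0105, 0.0771]
tcp_rot: [-0.0, 0.707, 0.707, 0.0]
contact_force: [0.1, -0.2, 0.3]
opening: 0.447
gripper_force: 0.0
clock: 22.87
ee_pos: [0.4869, -0.1153, 0.228]
tcp_rot: [0.001, 0.71, 0.704, -0.001]
contact_force: [-0.6, -1.4, 0.1]
opening: 0.449
gripper_force: 0.0
129 [0.5821 0.0001 0.1038] [0.5986 0.0208 0.1482] [0.5893 0.0147 0.1291]
```

View pics/c7.png

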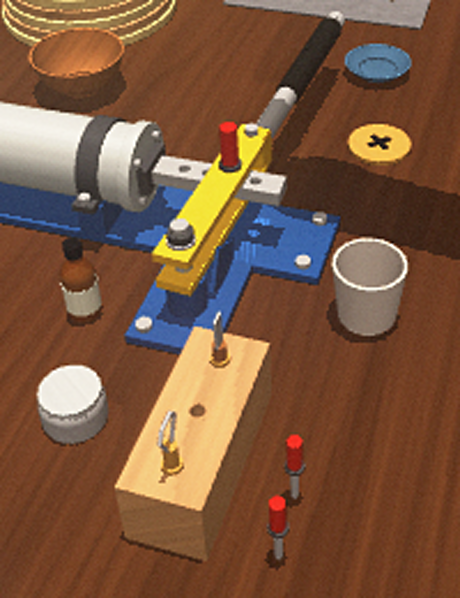

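The picture shows the pin seated upright on the fork. Its red top measures 0.148, against 0.147 expected when seated. Everything else is in place and the gripper is clear.

```bash
python3 -c "from bench import *; print(finish_job())"
```

```text
the job is handed in; nothing more can be done
None
```

The job is handed in at about 23 s: the pin is seated through the upper strap, bar and lower strap with its collar down on the fork. The lever stands about 0.06 rad back from square, the gripper is clear, and nothing else looks disturbed. The nose missed the hole on the first try and pressed the top strap at about 32 N before I backed off; seating the collar peaked at about 18 N.

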